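# Step the test valve's selector to the ring-marked outlet

## Task

On the round test valve, push the upright tab sideways with your fingertips to turn the selector dial until its pointer points squarely at the outlet marked by the open ring-shaped cap, then press the pin in the middle of the dial fully down to seat the valve and let it spring back, leaving the dial set there. Only push: do not pinch the tab between the fingers, and leave the loose parts standing around the valve where they are. Finish clear of everything.

Things in the scene. Friction and masses are not known exactly. Their poses are not given: they have to be found in the camera images.
- valve: Grey cast valve housing, a round block 260 mm in diameter and 40 mm high with four small feet reaching 152 mm from its axis, and bare pipe stubs low on its far side out to 160 mm; fixed to the bench. Origin: centre of its underside, on the dial's axis, z up.
- axis (a point): Point on the vertical axis of the dial, on the dial's top face, 52 mm above the bench.
- selector (a joint): Angle of the dial (rad), positive anticlockwise from above; 0 when the pointer points along the housing's -x; stops at -2.2 and 2.2. The dial is an aluminium disc 132 mm in diameter, top at z = 52 mm. It turns stiffly (about 0.18 N m: 3 to 4 N on the tab) and stays where it is left. Outlets at -1.92, -0.96, 0.96 and 1.92, caps in any order; starts between -0.45 and 0.45.
- pointer (a point): Tip of the dial's pointer, a flat aluminium nose 12 mm wide, 80 mm from the axis. The point's x axis points radially outward, away from the axis, y tangentially (anticlockwise side), z up.
- tab_top (a point): Top centre of the tab, 52 mm from the axis in the same direction as the pointer, 90 mm above the bench. The tab is an upright steel plate standing on the dial from z = 52 to 90 mm, 24 mm long radially (40 to 64 mm from the axis), 12 mm thick tangentially: a 4 mm core between two 4 mm side plates that end 4 mm lower, at z = 86 mm.
- pin (a joint): Travel of the pin in the middle of the dial (m): 0 up, 0.006 fully down. It springs back; fully down takes 5 N.
- pin_top (a point): Top centre of the pin, on the dial's axis: a flat steel plunger 24 mm in diameter in a dark collar 40 mm in diameter whose top is at z = 64 mm; the pin's top is at z = 74 mm when up.
- ring_cap: The open ring-shaped cap that marks the wanted outlet: steel, 38 mm outside, 26 mm inside, 20 mm high, fixed on the housing (z 40 to 60 mm), 104 mm from the dial's axis. Origin: centre of its underside.
- cone_cap: A solid cone-shaped cap on another outlet: steel, 38 mm across the foot, 22 mm high, 104 mm from the axis, fixed. Origin: centre of its underside.
- disc_cap: A solid flat disc cap on another outlet: steel, 38 mm across, 8 mm high, 104 mm from the axis, fixed. Origin: centre of its underside.
- post_cap: A solid cap with a thin post on another outlet: steel, 38 mm across and 6 mm thick, post 12 mm across to a total height of 22 mm, 104 mm from the axis, fixed. Origin: centre of its underside.
- filter_can: Loose black filter can standing on the bench, 76 mm in diameter, 95 mm high. Leave alone. Origin: centre of its underside.
- bearing: Loose steel bearing ring lying flat on the bench, 72 mm outside, 38 mm inside, 20 mm high. Leave alone. Origin: centre of its underside.
- piston_pin: Loose steel tube standing on end on the bench, 32 mm in diameter, 75 mm high. Leave alone. Origin: centre of its underside.

How it is judged (in metres and radians):
On the way, in this order (a step that is already met when the one before it is completed fails the run):
1. the dial is turned until the pointer points at the ring cap, and rests there (y of ring_cap in the frame of pointer between -0.01 and 0.01 m and x of ring_cap in the frame of pointer above 0 m and velocity of joint selector between -0.08 and 0.08 rad/s and value of joint pin below 0.003 m), for 0.2 s.
2. the pin is pressed fully down with the pointer at the ring cap (y of ring_cap in the frame of pointer between -0.01 and 0.01 m and x of ring_cap in the frame of pointer above 0 m and value of joint pin above 0.005 m), for 0.05 s.
At the end, for the whole second after the job is handed in: The pointer's line passes within 10 mm of the centre of the ring cap (about 5.5 degrees), on the cap's side of the axis; the dial is still, the pin has been pressed at least 5 mm after the dial was set and is up again, and the filter can, bearing and piston pin are within 10 mm of where they stood (y of ring_cap in the frame of pointer between -0.01 and 0.01 m and x of ring_cap in the frame of pointer above 0 m and velocity of joint selector between -0.08 and 0.08 rad/s and value of joint pin below 0.0015 m and distance of each of filter_can, bearing, piston_pin from where it was at the start of the episode below 0.01 m); the robot touches nothing.
It fails at once if the tab is pinched (both its faces pressed by the fingers at once) (contact force between each of selector_c3, selector_c4 and the fingers above 1 N).
It fails at once if the black filter can is moved, lifted or knocked over (distance of filter_can from where it was at the start of the episode above 0.01 m or angle between filter_can's own z axis and vertical above 0.3 rad).
It fails at once if the bearing is moved, lifted or knocked over (distance of bearing from where it was at the start of the episode above 0.01 m or angle between bearing's own z axis and vertical above 0.3 rad).
It fails at once if the piston pin is moved, lifted or knocked over (distance of piston_pin from where it was at the start of the episode above 0.01 m or angle between piston_pin's own z axis and vertical above 0.3 rad).
It also fails if it takes over 45 s, if anything falls off the work surface, if the arm or the gripper's body presses on something with over 40 N, if the wrist force passes 120 N, or if a joint passes its speed limit or range.

## Robot

A 6-joint arm with a two-finger parallel gripper is mounted at the origin on the work surface. World frame = base frame: x ahead of the robot, y to its left, z up, the work surface at z = 0. Lengths are in m, angles in degrees, forces in N, time in s.
With the tool pointing down it reaches from about 0.35 to 0.875 m from the base axis. Payload 4.2 kg.
Tool frame: the origin (TCP) lies midway between the tips of the shut fingers; the grasp point (between the pads) lies 19 mm behind it; z points along the fingers, y is the line along which they close (so a half turn about z gives the same grasp; the last joint's range is limited). The gripper opens to 87 mm and grips with 3 to 60 N. Pads are 19 mm wide; open, the fingers measure 117 mm over their backs; the gripper's body (75 mm by 190 mm) begins 51 mm behind the grasp point.
Start: joints at [-57.949, 22.042, 0.453, 0, -68.411, -14.817], TCP at [0.185, -0.597, 0.223] pointing down, gripper open.
Joint ranges: [-179.83, 179.83], [-69.29, 118.12], [-61.27, 80.66], [-181.25, 117.63], [-171.15, -9.14], [-177.46, 177.46]. Speed limits (degrees/s): [159.86, 159.86, 180, 180, 180, 180].

## Interface

Orientations are given as a 3x3 rotation matrix whose columns are the frame's x, y, z axes.
In Python, from station import sensors, eyes, workorder gives the robot as it stands.
- The arm moves only by the tool pendant, called as a command line: name --argument value ..., lists and objects as JSON in quotes. Schema: {"type":"object","properties":{"offsets":{"type":"array","items":{"type":"number"},"minItems":7,"maxItems":56},"only":{"type":"string"},"quiet":{"type":"boolean"},"lines":{"type":"string"}},"required":["offsets"],"additionalProperties":false}. offsets is one flat list of numbers that holds 1 to 8 rows one after another, with no inner brackets; each row has 7 numbers: the opening from 0.0 (shut) to 1.0 (fully open), then dx, dy, dz in parts of the range, where 1.0 means 40 cm, then a rotation vector rx, ry, rz in shares of pi rad (1.0 is pi rad); each row is the pose to reach, as a shift and turn from the pose commanded when the call began, along the tool's axes at that moment; what a row does not reach only later rows make up. A row lasts 1/10 s, in which the tool goes at most 0.05 m and 8.59 degrees, less where a joint would pass 70% of its speed; a pose out of reach is approached as far as the arm can. The fingers move at their own pace and stop on an object; the grip force is fixed at half the most. Time passes only in rows, so rows that do not move let the fingers close. The tool returns the time, the measured TCP pose, the force, the opening and the grip force at its end. only (a regular expression) keeps the lines of the reply that match it, lines (a string "A,B") keeps lines A to B, and quiet returns only ok. A shift or turn number past 1, either way, is cut back to 1. Input that does not fit is refused with a message, and nothing moves.
- sensors.sense(): the state, without advancing time (a new reading comes with each control period).
- eyes.capture(name): name is "scene" or "top"; returns a dict with "pixels" (420x560x3 uint8, red, green, blue), "z_map" (420x560 float32, m along the optical axis (not along the pixel's ray), 0 where there is no reading), "K" (3x3 intrinsics, pixels), "distortion" ([k1, k2, p1, p2, k3] as OpenCV has them; the pictures are not rectified), "world_from_camera" (4x4, takes a point from camera to world coordinates). Camera axes: x right, y up, looking along -z (the intrinsics and any distortion apply to the point x, -y, -z); pixel columns grow to the right and rows downward; lengths in m; the calibration is good to about 2 mm. A picture is of the moment at which its call begins.
- workorder.finish_job(): hands the job in; it is judged then, once.
The state is a dict: "time_s": time; "joints": joint angles; "joint_velocities": joint speeds; "effort": joint torques, N m; "tcp_pos": TCP position; "ee_rot": TCP orientation; "wrist_force": force on the tool from outside, world axes, zero at the start; "moment": the same for the moment, N m; "gripper_width": opening from 0.0 (shut) to 1.0 (fully open); "gripper_force": force on a finger pad.
Only numpy, scipy, OpenCV 4.12 (cv2) and the standard library are available. Lean on these libraries where they do the work, as an engineer would, in place of code of your own. Each camera call takes 0.05 s, during which the arm holds its last target. There are 200 camera calls.

## Working session

There is one attempt and no reset: what is moved stays moved. The work goes in short steps, Python scripts to look and compute and a tool call to move; the robot and the scene stay as the last step left them, time stands still between calls to the robot, and variables do not carry over. Pictures are saved under pics/ and viewed, at most 10 in all, crops included, and the job is handed in when it is done.

```bash
mkdir -p pics; ls
```

Run:
```python
from station import sensors, eyes
import cv2,numpy as np
s=sensors.sense(); print(s['time_s'],s['tcp_pos'],s['ee_rot'],s['gripper_width'],s['wrist_force'])
for n in ['top','scene']:
    c=eyes.capture(n); np.savez('%s0.npz'%n,**c)
    cv2.imwrite('pics/%s0.png'%n,c['pixels'][:,:,::-1]); print(c['K'],c['distortion'],c['world_from_camera'])
```

```text
pics
0.0 [ 0.18501154 -0.59635525  0.22148241] [[-9.55168886e-01 -2.96060653e-01 -6.99519552e-04]
 [-2.96061471e-01  9.55166741e-01  2.02535867e-03]
 [ 6.85287992e-05  2.14166038e-03 -9.99997704e-01]] 1.001040260963729 [ 0.83931736  1.27515954 -0.63121703]
[[397.74361582   0.         279.91170789]
 [  0.         397.74361582 215.72705546]
 [  0.           0.           1.        ]] [0.03043778 0.         0.         0.         0.        ] [[ 0.00362224  0.9860003  -0.16670421  0.50204488]
 [-0.99998251  0.00279208 -0.00521396  0.04767269]
 [-0.00467551  0.16672018  0.98599316  0.92293682]
 [ 0.          0.          0.          1.        ]]
[[494.00099483   0.         278.82221194]
 [  0.         494.00099483 201.83279513]
 [  0.           0.           1.        ]] [-0.08820099  0.          0.          0.          0.        ] [[ 0.81706237 -0.31911216  0.48018384  1.08655387]
 [ 0.57651106  0.46179396 -0.67407813 -0.61355693]
 [-0.00663947  0.82759517  0.56128616  0.63152561]
 [ 0.          0.          0.          1.        ]]
```

View pics/top0.png

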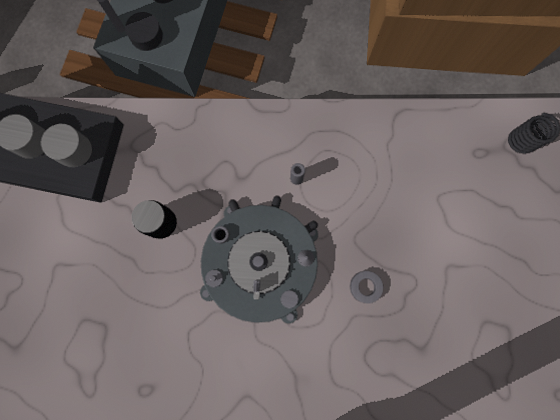

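View pics/scene0.png

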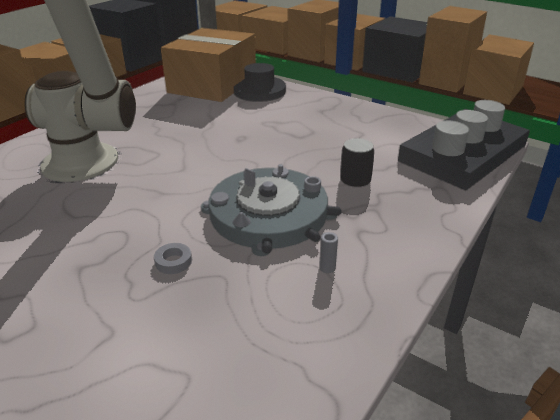

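The top view shows the valve centred near (259,262) with the pointer and tab below it at about (259,288). The ring cap is at (221,234), post at (214,278), disc at (291,298) and cone at (304,258). The can is at (152,218), bearing at (367,286) and piston pin at (298,173). The scene view agrees: ring at (312,185). So the dial must turn clockwise by roughly 110°.

Create h.py:
```python
import numpy as np,cv2
def cloud(c):
    d=c['z_map']; h,w=d.shape
    uv=np.stack(np.meshgrid(np.arange(w),np.arange(h)),-1).reshape(-1,1,2).astype(np.float64)
    n=cv2.undistortPoints(uv,c['K'],c['distortion'])[:,0]; d=d.reshape(-1)
    P=np.stack([n[:,0]*d,-n[:,1]*d,-d],1); T=c['world_from_camera']
    return (P@T[:3,:3].T+T[:3,3]).reshape(h,w,3)
```

Run:
```python
import numpy as np,cv2
from h import cloud
for n in ['top','scene']:
    c=dict(np.load(n+'0.npz')); P=cloud(c)
    uv=dict(top=dict(pin=(259,261),ring=(221,234),post=(214,278),disc=(291,298),cone=(304,258),can=(150,213),brg=(367,286),pp=(297,170)),
      scene=dict(pin=(268,188),ring=(312,185)))[n]
    for k,(u,v) in uv.items():
        W=P[v-2:v+3,u-2:u+3].reshape(-1,3); print(n,k,np.round(np.median(W,0),4))
    u,v=uv['pin']; a=np.median(P[v-2:v+3,u-2:u+3].reshape(-1,3),0)
    Q=P.reshape(-1,3); Q=Q[c['z_map'].ravel()>0]; r=np.hypot(*(Q-a)[:,:2].T)
    pin=Q[(r<.025)&(Q[:,2]>.069)]; print('pin',len(pin),pin.mean(0))
    h=Q[(r<.17)&(Q[:,2]>.03)&(Q[:,2]<.06)]
    print('housing circle',cv2.minEnclosingCircle(h[np.hypot(*(h-a)[:,:2].T)<.14][:,:2].astype(np.float32)))
    t=Q[(r>.03)&(r<.075)&(Q[:,2]>.08)&(Q[:,2]<.1)]; print('tab',len(t),t.mean(0),t.max(0),t.min(0))
    for lo,hi in((.055,.07),):
        m=Q[(r>.08)&(r<.127)&(Q[:,2]>.045)&(Q[:,2]<.08)]; an=np.degrees(np.arctan2(m[:,1]-a[1],m[:,0]-a[0]))
        hh,e=np.histogram(an,36,(-180,180)); print([(int(x),int(y)) for x,y in zip(e,hh) if y])
        k=abs((an-45+180)%360-180)<25
        print('ring',m[k].mean(0), cv2.minEnclosingCircle(m[k][:,:2].astype(np.float32)))
```

```text
top pin [0.548  0.0963 0.0729]
top ring [0.6095 0.1838 0.0396]
top post [0.5122 0.1928 0.0591]
top disc [0.4704 0.0278 0.0475]
top cone [ 5.554e-01 -3.000e-04  5.750e-02]
top can [0.6474 0.3265 0.0939]
top brg [ 0.4963 -0.1464 -0.0005]
top pp [0.7583 0.0135 0.0396]
pin 96 [0.54847187 0.09966673 0.07296581]
housing circle ((0.5527142882347107, 0.09456224739551544), 0.13568004965782166)
tab 69 [0.4971399  0.10229923 0.08640259] [0.5080983  0.10762148 0.09196352] [0.48559001 0.09686682 0.08164658]
[(-160, 9), (-150, 114), (-140, 97), (-100, 18), (-90, 95), (-80, 22), (40, 32), (50, 69), (60, 50), (90, 1), (100, 74), (110, 60)]
ring [0.60752084 0.18456695 0.05701968] ((0.6078080534934998, 0.18503554165363312), 0.019073542207479477)
scene pin [0.5554 0.0926 0.0679]
scene ring [0.6162 0.1717 0.0557]
pin 67 [0.54959001 0.09784298 0.0731898 ]
housing circle ((0.5562689304351807, 0.09428582340478897), 0.13919125497341156)
tab 60 [0.49791493 0.10027699 0.08549194] [0.50959164 0.10631877 0.09090776] [0.48342659 0.09408893 0.0800335 ]
[(-160, 27), (-150, 84), (-140, 39), (-100, 20), (-90, 101), (-80, 3), (40, 5), (50, 112), (60, 90), (70, 1), (100, 39), (110, 62), (120, 7), (160, 2), (170, 12)]
ring [0.60985818 0.18210754 0.05468378] ((0.6101577877998352, 0.18413807451725006), 0.02101203054189682)
```

Add to h.py:
```python
AX=np.array([.549,.098])
def go(p,yaw):  # yaw: world angle of tool y axis; prints row in tool axes
    from station import sensors
    s=sensors.sense(); R=np.array(s['ee_rot']); y=np.degrees(np.arctan2(R[1,1],R[0,1]))
    d=R.T@(np.array(p)-s['tcp_pos']); print(np.round(d,4),'rz',round((y-yaw+180)%360-180,2),'| yaw',round(y,1),np.round(s['tcp_pos'],4),s['time_s'])
def push(th,off=.0155,r=.052,z=.068): # pose beside tab when the dial is at th degrees
    t=np.radians(th); c,s=np.cos(t),np.sin(t)
    go([*(AX+r*np.array([c,s])+off*np.array([-s,c])),z],th)
```

```bash
python3 -c "
from h import *
push(176.5,.035,z=.2)"
```

```text
[-0.4922  0.5411  0.0226] rz -69.28 | yaw 107.2 [ 0.185  -0.5964  0.2216] 0.1
```

The rows are not in the units I measure in: shifts go in shares of 40 cm and turns go in shares of pi rad. I convert before sending: 0.264 m / 0.4 = 0.66, -0.24 m / 0.4 = -0.6, -64 degrees / 180 = -0.3556.

pendant --offsets '[0,-0.075,0.0825,0,-0.0444,0,0,0,-0.15,0.165,0,0,0,-0.0889,0,-0.225,0.25,0,0,0,-0.1333,0,-0.3,0.33,0,0,0,-0.1778,0,-0.375,0.4125,0,0,0,-0.2222,0,-0.45,0.495,0,0,0,-0.2667,0,-0.525,0.5775,0,0,0,-0.3111,0,-0.6,0.66,0,0,0,-0.3556]'

```text
time_s: 0.9
tcp_pos: [0.3363, -0.2719, 0.2224]
ee_rot: [[-0.234, -0.972, -0.0], [-0.972, 0.234, 0.0], [-0.0, 0.0, -1.0]]
wrist_force: [1.0, 0.4, -0.0]
gripper_width: 0.354
gripper_force: 0.0
```

```bash
python3 -c "
from h import *
push(176.5,.035,z=.2)"
```

```text
[-0.3658 -0.0753  0.0225] rz -10.01 | yaw 166.5 [ 0.3363 -0.2719  0.2224] 0.9
```

In the tool's units: -0.366 m / 0.4 = -0.915, -0.32 m / 0.4 = -0.8, -10 degrees / 180 = -0.0556.

pendant --offsets '[0,-0.1125,-0.025,0,0,0,-0.0278,0,-0.225,-0.05,0,0,0,-0.0556,0,-0.3375,-0.075,0,0,0,-0.0556,0,-0.45,-0.1,0,0,0,-0.0556,0,-0.5625,-0.125,0,0,0,-0.0556,0,-0.675,-0.15,0.025,0,0,-0.0556,0,-0.8,-0.175,0.05,0,0,-0.0556,0,-0.915,-0.1875,0.0563,0,0,-0.0556]'

```text
time_s: 1.7
tcp_pos: [0.4964, 0.0655, 0.1988]
ee_rot: [[-0.067, -0.998, -0.003], [-0.998, 0.067, -0.0], [0.001, 0.003, -1.0]]
wrist_force: [0.9, -0.2, -0.0]
gripper_width: 0.005
gripper_force: 0.0
```

```bash
python3 -c "
from h import *
push(176.5,.035)"
```

```text
[-0.0007  0.0012  0.1308] rz -0.36 | yaw 176.1 [0.4964 0.0655 0.1988] 1.7
```

In the tool's units: 0.131 m / 0.4 = 0.3275, 0.115 m / 0.4 = 0.2875.

pendant --offsets '[0,0,0,0.1,0,0,0,0,0,0,0.2,0,0,0,0,0,0.0025,0.2875,0,0,0,0,0,0.0025,0.3275,0,0,0,0,0,0.0025,0.3275,0,0,0]'

```text
time_s: 2.2
tcp_pos: [0.4934, 0.063, 0.0663]
ee_rot: [[-0.067, -0.998, -0.007], [-0.998, 0.067, -0.002], [0.003, 0.007, -1.0]]
wrist_force: [0.1, -0.9, 0.7]
gripper_width: 0.006
gripper_force: 0.0
```

pendant --offsets '[0,-0.025,0,0,0,0,0,0,-0.045,0,0,0,0,0,0,-0.05,0,0,0,0,0]'

```text
time_s: 2.5
tcp_pos: [0.4983, 0.0851, 0.0706]
ee_rot: [[-0.065, -0.998, 0.003], [-0.998, 0.065, 0.001], [-0.001, -0.003, -1.0]]
wrist_force: [1.8, -2.8, 0.6]
gripper_width: 0.003
gripper_force: 1.6
```

Run:
```python
from h import *
push(176.5)
from station import eyes
c=eyes.capture('scene'); cv2.imwrite('pics/s1.png',cv2.resize(c['pixels'][120:280,150:380,::-1],None,fx=3,fy=3))
```

```text
[-0.0005  0.0022  0.0026] rz -0.25 | yaw 176.2 [0.4983 0.0851 0.0706] 2.5
```

View pics/s1.png

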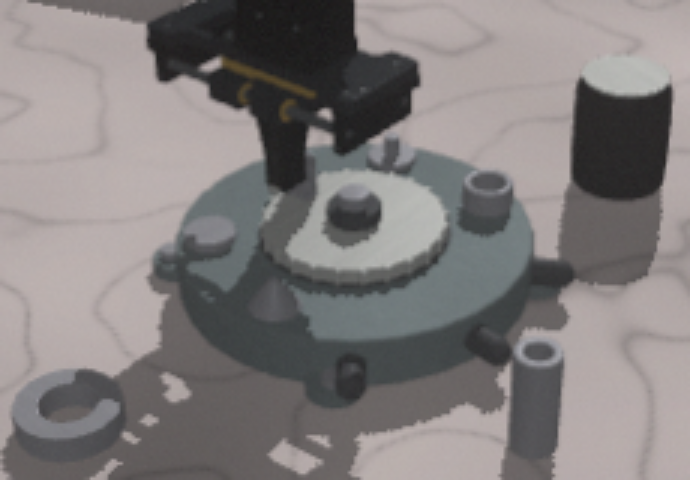

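The shut fingertips (crop 288,180) rest against the near face of the tab, clear of the pin (352,205) and the caps. Now I'll push clockwise around the axis.

In the tool's units: -0.037 m / 0.4 = -0.0925, -0.0326 m / 0.4 = -0.0815, 40 degrees / 180 = 0.2222.

pendant --offsets '[0,-0.0115,0.003,0,0,0,0.0278,0,-0.0233,0.0048,0,0,0,0.0556,0,-0.035,0.0055,0,0,0,0.0833,0,-0.0468,0.0055,0,0,0,0.1111,0,-0.0585,0.0043,0,0,0,0.1389,0,-0.0703,0.002,0,0,0,0.1667,0,-0.0815,-0.0013,0,0,0,0.1944,0,-0.0925,-0.0055,0,0,0,0.2222]'

```text
time_s: 3.35
tcp_pos: [0.4997, 0.1197, 0.0695]
ee_rot: [[-0.696, -0.718, -0.004], [-0.718, 0.696, -0.001], [0.004, 0.002, -1.0]]
wrist_force: [-3.1, -2.4, 3.1]
gripper_width: 0.005
gripper_force: 1.9
```

Run:
```python
from h import *
push(136.5)
```

```text
[-0.0027  0.0014  0.0015] rz -0.58 | yaw 135.9 [0.4997 0.1197 0.0695] 3.35
```

In the tool's units: -0.037 m / 0.4 = -0.0925, -0.0326 m / 0.4 = -0.0815, 40 degrees / 180 = 0.2222.

pendant --offsets '[0,-0.0115,0.003,0,0,0,0.0278,0,-0.0233,0.0048,0,0,0,0.0556,0,-0.035,0.0055,0,0,0,0.0833,0,-0.0468,0.0055,0,0,0,0.1111,0,-0.0585,0.0043,0,0,0,0.1389,0,-0.0703,0.002,0,0,0,0.1667,0,-0.0815,-0.0013,0,0,0,0.1944,0,-0.0925,-0.0055,0,0,0,0.2222]'

```text
time_s: 4.15
tcp_pos: [0.5267, 0.1458, 0.0691]
ee_rot: [[-0.995, -0.103, -0.004], [-0.103, 0.995, 0.0], [0.004, 0.001, -1.0]]
wrist_force: [-4.8, 1.3, 1.7]
gripper_width: 0.006
gripper_force: 2.4
```

Run:
```python
from h import *
push(96.5)
from station import eyes
for n in ['top','scene']:
    c=eyes.capture(n); Q=cloud(c).reshape(-1,3)
    for lo,hi in ((.035,.07),): 
        k=(np.hypot(*(Q[:,:2]-AX).T)>lo)&(np.hypot(*(Q[:,:2]-AX).T)<hi)&(Q[:,2]>.078)&(Q[:,2]<.094); print(n,k.sum(),Q[k].mean(0))
    if n=='scene': cv2.imwrite('pics/s2.png',cv2.resize(c['pixels'][120:280,150:380,::-1],None,fx=3,fy=3))
```

```text
[-0.0012  0.0019  0.0011] rz -0.59 | yaw 95.9 [0.5267 0.1458 0.0691] 4.15
top 0 [nan nan nan]
scene 123 [0.53829071 0.14473024 0.08558921]<stdin>:7: RuntimeWarning: Mean of empty slice.
  ret = um.true_divide(
```

View pics/s2.png

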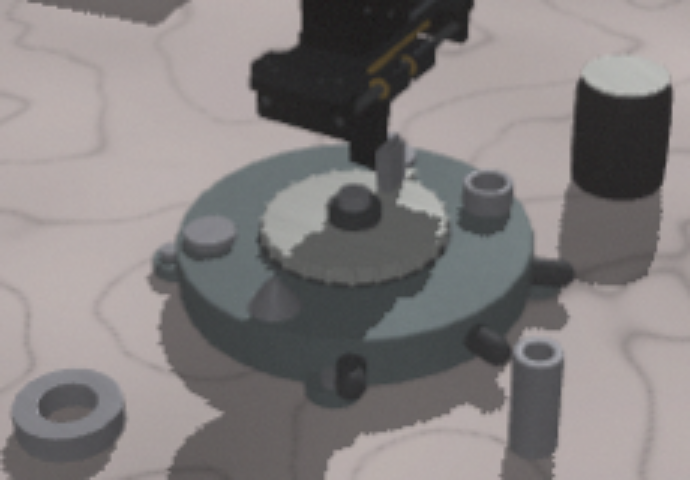

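The tab (crop 392,165) has swung about 80° with the finger behind it, and the ring cap (488,190) is about 40° further round. I'll push on for nearly the rest.

In the tool's units: -0.0326 m / 0.4 = -0.0815, -0.031 m / 0.4 = -0.0775, 35 degrees / 180 = 0.1944.

pendant --offsets '[0,-0.0115,0.005,0,0,0,0.0278,0,-0.0233,0.0075,0,0,0,0.0556,0,-0.035,0.008,0,0,0,0.0833,0,-0.0468,0.008,0,0,0,0.1111,0,-0.0585,0.0068,0,0,0,0.1389,0,-0.0703,0.0045,0,0,0,0.1667,0,-0.0775,0.0025,0,0,0,0.1833,0,-0.0815,0.0013,0,0,0,0.1944]'

```text
time_s: 5.05
tcp_pos: [0.5594, 0.1491, 0.0691]
ee_rot: [[-0.875, 0.483, -0.004], [0.483, 0.875, -0.001], [0.003, -0.002, -1.0]]
wrist_force: [-4.1, 0.0, 1.6]
gripper_width: 0.008
gripper_force: 2.2
```

pendant --offsets '[0,-0.05,0,0,0,0,0]' --quiet true

```text
ok
```

```bash
true
```

```text
(no output)
```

I shouldn't have added that second call: it pushed another 20 mm forward. I'll measure where the dial is now.

Add to h.py:
```python
def tab():
    from station import eyes
    for n in ['top','scene']:
        c=eyes.capture(n); Q=cloud(c).reshape(-1,3); r=np.hypot(*(Q[:,:2]-AX).T)
        k=(r>.035)&(r<.07)&(Q[:,2]>.08)&(Q[:,2]<.094)
        if k.sum()>5: m=Q[k].mean(0); print(n,k.sum(),m,np.degrees(np.arctan2(m[1]-AX[1],m[0]-AX[0])))
        cv2.imwrite('pics/%s.png'%n,cv2.resize(c['pixels'][120:280,150:380,::-1] if n=='scene' else c['pixels'][190:340,185:335,::-1],None,fx=3,fy=3,interpolation=cv2.INTER_CUBIC))
```

Run:
```python
from h import *
push(60)
tab()
```

```bash
mv pics/scene.png pics/s3.png
```

```text
[0.0144 0.0039 0.0008] rz 1.14 | yaw 61.1 [0.5723 0.1404 0.0687] 5.15
scene 117 [0.58376892 0.13254104 0.08681638] 44.81162343482623
```

View pics/s3.png

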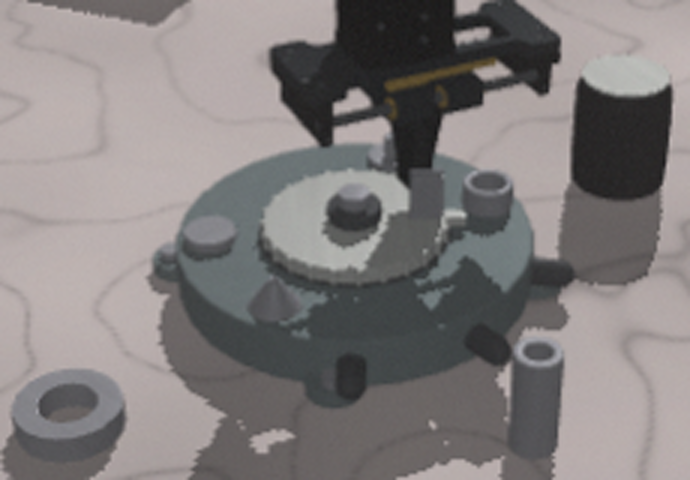

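The pointer (455,218) is now past the ring cap (488,190) by roughly 10°. I'll back off, lift, measure properly, then nudge it back from the other face.

In the tool's units: 0.14 m / 0.4 = 0.35, -0.03 m / 0.4 = -0.075.

pendant --offsets '[0,0.05,0,0,0,0,0,0,0.075,0,0,0,0,0,0,0.075,0,-0.075,0,0,0,0,0.075,0,-0.175,0,0,0,0,0.175,0,-0.275,0,0,0,0,0.3,0,-0.275,0,0,0,0,0.35,0,-0.275,0,0,0]'

```text
time_s: 5.95
tcp_pos: [0.455, 0.2088, 0.1815]
ee_rot: [[-0.877, 0.481, 0.003], [0.481, 0.877, 0.004], [-0.001, 0.005, -1.0]]
wrist_force: [-0.2, 0.9, -0.2]
gripper_width: 0.004
gripper_force: 0.0
```

Run:
```python
from h import *
tab(); push(46,-.04,z=.18)
```

```bash
mv pics/top.png pics/t4.png
```

```text
top 63 [0.58882793 0.13241502 0.08639714] 40.830053713951145
scene 64 [0.59011542 0.12984803 0.08567559] 37.76139135965623
[-0.1884 -0.0123  0.0006] rz 15.4 | yaw 61.4 [0.4544 0.2087 0.1806] 6.05
```

View pics/t4.png

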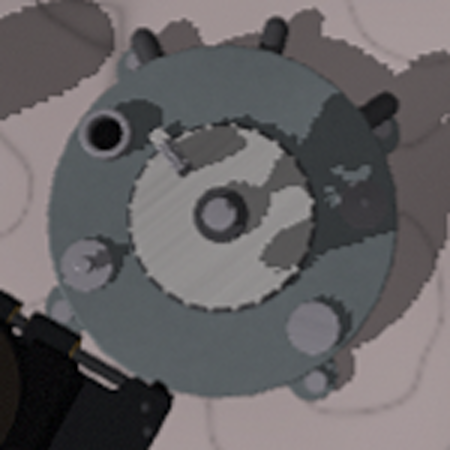

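The top view shows the pointer at the stop (crop 165,140), past the ring cap (105,132). The stop at -2.2 rad fits my axis and ring numbers (39.7° against a target of 55.7°), so it has to go back 16° anticlockwise.

In the tool's units: -0.188 m / 0.4 = -0.47, -0.141 m / 0.4 = -0.3525, 21.7 degrees / 180 = 0.1206.

pendant --offsets '[0,-0.1175,-0.01,0,0,0,0.0389,0,-0.235,-0.02,0,0,0,0.0778,0,-0.3525,-0.03,0,0,0,0.1206,0,-0.47,-0.04,0,0,0,0.1206,0,-0.47,-0.04,0.1,0,0,0.1206,0,-0.47,-0.04,0.2,0,0,0.1206,0,-0.47,-0.04,0.2625,0,0,0.1206,0,-0.47,-0.04,0.28,0,0,0.1206]'

```text
time_s: 6.85
tcp_pos: [0.6116, 0.1014, 0.0635]
ee_rot: [[-0.635, 0.773, -0.006], [0.773, 0.635, -0.002], [0.002, -0.006, -1.0]]
wrist_force: [0.1, 0.3, 0.1]
gripper_width: 0.006
gripper_force: 0.0
```

Run:
```python
from h import *
push(39.7,-.0155)
```

```text
[ 0.0219  0.0015 -0.0045] rz -0.28 | yaw 39.4 [0.6116 0.1014 0.0635] 6.85
```

In the tool's units: 0.033 m / 0.4 = 0.0825, 0.02 m / 0.4 = 0.05, -13 degrees / 180 = -0.0722.

pendant --offsets '[0,0.03,0.0025,-0.005,0,0,0,0,0.05,0.0038,-0.005,0,0,0,0,0.055,0.005,-0.005,0,0,-0.0111,0,0.0638,0.0065,-0.005,0,0,-0.0278,0,0.07,0.0075,-0.005,0,0,-0.0444,0,0.0763,0.0083,-0.005,0,0,-0.0556,0,0.0825,0.0088,-0.005,0,0,-0.0722,0,0.0825,0.0088,-0.005,0,0,-0.0722]'

```text
time_s: 7.65
tcp_pos: [0.5962, 0.1321, 0.0716]
ee_rot: [[-0.794, 0.608, 0.005], [0.608, 0.794, 0.002], [-0.003, 0.005, -1.0]]
wrist_force: [1.3, 0.5, -0.0]
gripper_width: 0.002
gripper_force: 0.5
```

Run:
```python
from h import *
push(55.7,-.0155); tab()
```

```text
[ 0.0041 -0.003   0.0035] rz -3.15 | yaw 52.5 [0.5962 0.1321 0.0716] 7.65
scene 79 [0.59360523 0.1278332  0.08653466] 33.77569277009015
```

In the tool's units: 0.004 m / 0.4 = 0.01, 0.002 m / 0.4 = 0.005, -3 degrees / 180 = -0.0167.

pendant --offsets '[0,0.005,0,0.005,0,0,-0.0111,0,0.01,0,0.005,0,0,-0.0167,0,0.01,0,0.005,0,0,-0.0167,0,0.01,0,0.005,0,0,-0.0167]'

```text
time_s: 8.15
tcp_pos: [0.5929, 0.1336, 0.0682]
ee_rot: [[-0.824, 0.567, 0.003], [0.567, 0.824, 0.001], [-0.002, 0.003, -1.0]]
wrist_force: [3.8, -1.2, 2.6]
gripper_width: 0.007
gripper_force: 2.0
```

pendant --offsets '[0,-0.0375,0,0,0,0,0,0,-0.0625,0,0,0,0,0,0,-0.0625,0,-0.1,0,0,0,0,-0.15,0,-0.2,0,0,0,0,-0.275,0,-0.25,0,0,0,0,-0.4,0,-0.25,0,0,0,0,-0.4,0,-0.25,0,0,0]'

```text
time_s: 8.85
tcp_pos: [0.7262, 0.0381, 0.1655]
ee_rot: [[-0.821, 0.571, -0.001], [0.571, 0.821, -0.0], [0.001, -0.001, -1.0]]
wrist_force: [-0.2, 0.5, -0.0]
gripper_width: 0.006
gripper_force: 0.0
```

Run:
```python
from h import *
push(55.7,-.035,z=.17); tab()
```

```bash
mv pics/top.png pics/t5.png
```

```text
[ 0.1451  0.0002 -0.0044] rz -0.55 | yaw 55.1 [0.7262 0.0381 0.1655] 8.85
top 64 [0.57776269 0.14243935 0.08586012] 57.087652457955016
scene 64 [0.57921201 0.14010263 0.08583378] 54.337524445769084
```

View pics/t5.png

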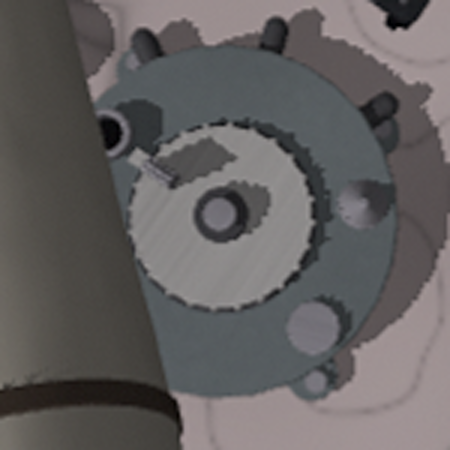

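The pointer (crop 138,158) now lies on the line from the pin (221,214) to the ring cap (107,132). The measured angle is 55.7° against a target of 55.7°. Next I'll press the pin.

```bash
python3 -c "
from h import *
go([.549,.0985,.11],55.1)"
```

```text
[ 0.1762 -0.0513  0.0552] rz 0.14 | yaw 55.2 [0.7232 0.0402 0.1643] 8.95
```

In the tool's units: 0.176 m / 0.4 = 0.44, 0.165 m / 0.4 = 0.4125.

pendant --offsets '[0,0.1125,-0.0325,0,0,0,0,0,0.225,-0.065,0,0,0,0,0,0.3375,-0.1,0,0,0,0,0,0.4125,-0.1225,0.05,0,0,0,0,0.44,-0.1275,0.1,0,0,0,0,0.44,-0.1275,0.1375,0,0,0,0,0.44,-0.1275,0.1375,0,0,0,0,0.44,-0.1275,0.1375,0,0,0]'

```text
time_s: 9.75
tcp_pos: [0.5489, 0.1003, 0.1121]
ee_rot: [[-0.824, 0.566, -0.001], [0.566, 0.824, -0.0], [0.001, -0.001, -1.0]]
wrist_force: [0.6, -1.1, 0.5]
gripper_width: 0.003
gripper_force: 0.0
```

```bash
python3 -c "
from h import *
go([.549,.0985,.07],55.1)"
```

```text
[-0.0012 -0.0014  0.0421] rz 0.4 | yaw 55.5 [0.5489 0.1003 0.1121] 9.75
```

In the tool's units: 0.044 m / 0.4 = 0.11, 0.042 m / 0.4 = 0.105.

pendant --offsets '[0,-0.0025,-0.0038,0.0375,0,0,0,0,-0.0025,-0.0038,0.075,0,0,0,0,-0.0025,-0.0038,0.09,0,0,0,0,-0.0025,-0.0038,0.0975,0,0,0,0,-0.0025,-0.0038,0.105,0,0,0,0,-0.0025,-0.0038,0.11,0,0,0,0,-0.0025,-0.0038,0.11,0,0,0,0,-0.0025,-0.0038,0.11,0,0,0]'

```text
time_s: 10.55
tcp_pos: [0.5495, 0.0982, 0.0687]
ee_rot: [[-0.824, 0.567, 0.0], [0.567, 0.824, 0.0], [0.0, 0.0, -1.0]]
wrist_force: [-2.8, -2.4, 4.2]
gripper_width: 0.004
gripper_force: 2.3
```

In the tool's units: 0.003 m / 0.4 = 0.0075, 0.002 m / 0.4 = 0.005.

pendant --offsets '[0,0,0,0.0025,0,0,0,0,0,0,0.005,0,0,0,0,0,0,0.0075,0,0,0,0,0,0,0.0075,0,0,0]'

```text
time_s: 10.95
tcp_pos: [0.5496, 0.0982, 0.0682]
ee_rot: [[-0.824, 0.566, 0.001], [0.566, 0.824, -0.0], [-0.001, 0.0, -1.0]]
wrist_force: [-7.3, -0.4, 19.4]
gripper_width: 0.006
gripper_force: 9.6
```

The pin has bottomed: 19 N, and the height has stopped changing at the fully-down level. I'll lift clear and check.

In the tool's units: -0.17 m / 0.4 = -0.425, -0.14 m / 0.4 = -0.35.

pendant --offsets '[0,0,0,-0.025,0,0,0,0,0,0,-0.125,0,0,0,0,0,0,-0.25,0,0,0,0,-0.1,0,-0.325,0,0,0,0,-0.225,0,-0.325,0,0,0,0,-0.35,0,-0.325,0,0,0,0,-0.425,0,-0.325,0,0,0,0,-0.425,0,-0.325,0,0,0]'

```text
time_s: 11.75
tcp_pos: [0.6924, -0.0004, 0.193]
ee_rot: [[-0.821, 0.57, 0.0], [0.57, 0.821, 0.0], [-0.0, 0.001, -1.0]]
wrist_force: [0.1, -0.3, -1.0]
gripper_width: 0.003
gripper_force: 0.0
```

Run:
```python
from h import *
from station import eyes
tab()
for n in ['top','scene']:
    c=eyes.capture(n); Q=cloud(c).reshape(-1,3); k=(np.hypot(*(Q[:,:2]-AX).T)<.011)&(Q[:,2]>.06); print('pin z',np.median(Q[k][:,2]))
    if n=='scene':
        d=np.abs(c['pixels'].astype(int)-np.load('scene0.npz')['pixels']).sum(2)
        cv2.imwrite('pics/f.png',c['pixels'][:,:,::-1])
```

```text
scene 56 [0.5784835  0.13835906 0.08511292] 53.85075442382082
pin z 0.5671241987252642
pin z 0.07214126443099556
```

View pics/f.png

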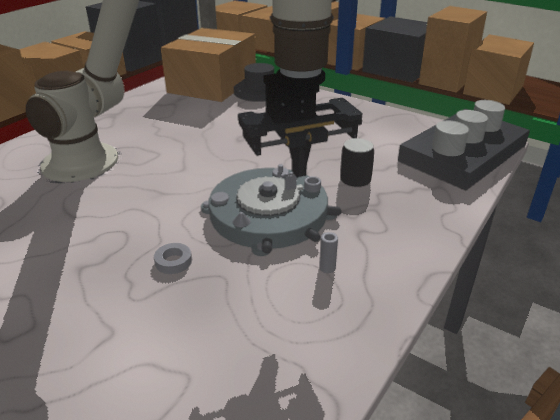

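The final view shows the pointer at the ring cap (312,185) and the pin up. The can (357,160), bearing (173,258) and piston pin (328,252) are where they stood, and the arm is clear at z = 0.19 m. I'm handing in.

pendant --offsets '[0,0,0,0,0,0,0,0,0,0,0,0,0,0]' --lines "1,2"

```text
time_s: 12.15
tcp_pos: [0.6891, 0.0027, 0.1957]
```

```bash
python3 -c "
from station import workorder
print(workorder.finish_job())"
```

```text
the job is handed in; nothing more can be done
None
```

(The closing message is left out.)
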